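Open the model vise and free the dental cast

TASK

The yellow stone cast clamped in the model vise is finished and has to be freed. With your fingertips press down the orange release key on top of the blue sliding jaw and, keeping it pressed, push the jaw back along its toothed bar, away from the cast, until it stands fully against the end block; then let go and take your hand away. Lift nothing: the cast stays standing on the rails where it is, and the things around the vise stay where they are.

Things in the scene. Friction and masses are not known exactly. Their poses are not given: they have to be found in the camera images.
- key_top (a point): Centre of the top of the orange release key, a 44 x 44 mm push key on top of the blue sliding jaw, 9 mm proud of it and 77 mm above the table; it travels with the jaw. Its x axis points along the bar in the opening direction (away from the cast, towards the end block), z up. On its -x side the sprung plate and the cast are lower (plate top 67 mm, cast top 69 mm above the table).
- heel (a point): Middle of the top edge of the jaw's rigid upright heel, on the face towards the key: 23.5 mm beyond key_top in the opening direction and 17 mm above the key at rest. The heel is 56 mm wide and 11 mm thick, part of the jaw; a fingertip standing on the key pushes against it. Axes as key_top.
- key (a joint): How far the release key is pressed, m: 0 up, 0.007 fully down. Its spring takes about 3 N to start, 8 N fully down, and lifts it when let go. The pawl lets go between 0.003 and 0.004; beyond that it is clear of the teeth and the jaw slides; when the key comes up the pawl drops into a tooth (6 mm pitch) and the jaw cannot open further.
- jaw (a joint): How far the sliding jaw is opened along the bar, m; 0.070 is fully back against the end block. It starts between 0 and 0.017, its sprung plate clamping the cast with about 4 N. With the key down it slides against about 3 N of friction and stays where it is left; with the key up the ratchet blocks it from opening.
- end_block (a point): Middle of the upper inner edge of the black end block (46 mm above the table) that the jaw comes up against; axes as key_top. The vise is a black base, 256 x 100 mm, screwed to the bench: a toothed steel bar between two aluminium rails (tops 30 mm above the table), a black fixed jaw (70 mm high, cork face) behind the cast. The bar lies crosswise in front of the robot.
- cast_mid (a point): Centre (half-way up) of the yellow stone dental cast that stands on the two rails between the fixed jaw and the sliding jaw's plate: 58 mm along the bar, 66 mm across, 39 mm high, 0.13 kg. Loose once the jaw opens.
- cast2: A second, pale blue stone cast standing loose on the table beside the vise, 58 x 66 x 39 mm, origin under its centre. Leave alone.
- spatula: A plaster spatula lying loose beside the vise, 195 mm long, 22 mm wide, 16 mm high: dark wooden handle, steel blade along its +x; origin under its middle. Leave alone.
- dish: A small green glass dappen dish standing beside the vise, 46 mm wide, 32 mm high, origin under its centre. Leave alone.
- tray: A steel instrument tray, 270 x 170 x 14 mm, with instruments, left of the vise; origin under its centre. Leave alone.
- bottle: A glass water bottle with red cap, 64 mm wide, 240 mm high, far left; origin under its centre. Leave alone.
- bowl: A blue mixing bowl, 124 mm wide, 70 mm high, on the right; origin under its centre. Leave alone.
- jar: An amber jar with black lid, 60 mm wide, 85 mm high, on the right; origin under its centre. Leave alone.
There are look-alikes about, which are no part of the job. Leave any purple or red look-alike of the part that bears cast_mid alone.

How it is judged:
On the way, in this order (a step that is already met when the one before it is completed fails the run):
1. the release key is pressed down until the ratchet lets go (value of joint key above 0.0027 m), for 0.1 s.
2. the jaw is pushed back to the end block (value of joint jaw above 0.067 m), for 0.1 s.
At the end, for the whole second after the job is handed in: The jaw stands within 3 mm of its fully open end position, the key has sprung up (less than 3 mm down), and the yellow cast stands upright (within 0.1 rad) on the rails within 10 mm of where it was (value of joint jaw above 0.067 m and value of joint key below 0.003 m and distance of cast_mid from where it was at the start of the episode below 0.01 m and angle between cast_mid's own z axis and vertical below 0.1 rad); the robot touches nothing.
It fails at once if the cast is lifted, pushed about or tipped (height (world z) of cast_mid above 0.058 m or distance of cast_mid from where it was at the start of the episode above 0.015 m or angle between cast_mid's own z axis and vertical above 0.25 rad).
It fails at once if a thing around the vise is moved by more than 15 mm (distance of any of cast2, spatula, dish, tray, bottle, bowl, jar from where it was at the start of the episode above 0.015 m).
It also fails if it takes over 42 s, if anything falls off the work surface, if the arm or the gripper's body presses on something with over 40 N, if the wrist force passes 120 N, or if a joint passes its speed limit or range.

ROBOT

A 6-joint arm with a two-finger parallel gripper is mounted at the origin on the work surface. World frame = base frame: x ahead of the robot, y to its left, z up, the work surface at z = 0. Lengths are in m, angles in rad, forces in N, time in s.
With the tool pointing down it reaches from about 0.35 to 0.975 m from the base axis. Payload 4.9 kg.
Tool frame: the origin (TCP) lies at the very end of the fingers, on their centre line; the grasp point (between the pads) lies 19 mm behind it; x points along the fingers, y is the direction in which the jaws open and shut, and the axes are right-handed (so a half turn about x gives the same grasp; the last joint's range is limited). The gripper opens to 85 mm and grips with 20 to 120 N. Pads are 22 mm wide; open, the fingers measure 114 mm over their backs; the gripper's body (76 mm by 85 mm) begins 54 mm behind the grasp point. The pads swing forward as they close: fully open they stand 13 mm farther back than shut.
Start: joints at [0.998, 0.053, 1.613, -0, 1.476, -0.119], TCP at [0.274, 0.562, 0.207] pointing down, gripper open.
Joint ranges: [-3.01, 3.01], [-1.01, 2.22], [0.06, 2.58], [-1.02, 4.17], [0.09, 2.62], [-3.14, 3.14]. Speed limits (rad/s): [2.57, 2.57, 3.14, 3.14, 3.14, 3.14].

INTERFACE

Orientations are given as a unit quaternion [w, x, y, z].
In Python, from plant import manip gives the robot as it stands.
- The arm moves only by the tool play_rows, never from a script. Its argument "plan" is a list of rows, each a list of 5 numbers: the shift along the tool's x, y, z in mm, then the turn about the tool's x in rad, then the closure, from -1 (fully open) to 1 (shut). A call has 1 to 8 rows; each row is the pose to reach, as a shift and turn from the pose commanded when the call began, along the tool's axes at that moment; what a row does not reach only later rows make up. A row lasts 1/8 s, in which the tool goes at most 62.5 mm and 10.7 degrees, less where a joint would pass 70% of its speed; a pose out of reach is approached as far as the arm can. A call with a gripper value outside its range is refused whole. The fingers move at their own pace and stop on an object; the grip force is fixed at half the most. Time passes only in rows, so rows that repeat a pose let the fingers close. It gives the time, the measured TCP pose, the force and the opening at its end, in the units of the state.
- manip.state(): the state, without advancing time (a new reading comes with each control period).
- manip.grab_frame(name): name is "scene" or "top" or "wrist"; returns a dict with "img" (420x560x3 uint8, red, green, blue), "range_z" (420x560 float32, m along the optical axis (not along the pixel's ray), 0 where there is no reading), "fx", "fy", "cx", "cy" (pixels), "k1" (the pictures are not rectified: a ray, as slopes to the right and down, at radius r is drawn at 1 + k1 r^2 times it, then the intrinsics apply), "origin" and "rotation" of the camera in the world. Camera axes: x right, y up, looking along -z (the intrinsics and any distortion apply to the point x, -y, -z); pixel columns grow to the right and rows downward; lengths in m; the calibration is good to about 2 mm. A picture is of the moment at which its call begins.
- manip.job_done(): hands the job in, once; it reports no verdict.
The state is a dict: "time": time; "joint_pos": joint angles; "joint_vel": joint speeds; "joint_efforts": joint torques, N m; "tool_pos": TCP position; "tool_rot": TCP orientation; "contact_force": force on the tool from outside, world axes, zero at the start; "ft_torque": the same for the moment, N m; "gripper_width": opening from 0.0 (shut) to 1.0 (fully open).
Only numpy, scipy, OpenCV 4.12 (cv2) and the standard library are available. Lean on these libraries where they do the work, as an engineer would, in place of code of your own. Each camera call takes 0.05 s, during which the arm holds its last target. There are 200 camera calls.

## Working session

There is one attempt and no reset: what is moved stays moved. The work goes in short steps, Python scripts to look and compute and a tool call to move; the robot and the scene stay as the last step left them, time stands still between calls to the robot, and variables do not carry over. Pictures are saved under pics/ and viewed, about 8 in all and at most 12, crops included, and the job is handed in when it is done.

Besides the shell and the picture viewer there is one more tool, called by a JSON object that holds its "fn" and its "kwargs", one argument or row to a line. play_rows: Moves the arm, as the interface text tells. Its arguments: {"type":"object","properties":{"plan":{"type":"array"}},"required":["plan"]}

```bash
mkdir -p pics
cat > h.py <<'E'
import numpy as np, cv2
from plant import manip
def ray(f,u,v):
    xd=(np.asarray(u,float)-f["cx"])/f["fx"]; yd=(np.asarray(v,float)-f["cy"])/f["fy"]
    x,y=xd.copy(),yd.copy()
    for _ in range(20):
        s=1+f["k1"]*(x*x+y*y); x,y=xd/s,yd/s
    return np.stack([x,-y,-np.ones_like(x)],-1)
def pts(f):   # world points of all pixels
    v,u=np.mgrid[:420,:560]; d=ray(f,u,v)*f["range_z"][...,None]
    return d@np.asarray(f["rotation"]).T+np.asarray(f["origin"])
def plane(f,u,v,z):
    d=ray(f,u,v)@np.asarray(f["rotation"]).T; o=np.asarray(f["origin"])
    return o+d*((z-o[2])/d[...,2])[...,None]
def save(n,img,k=1):
    cv2.imwrite(n,cv2.resize(img[...,::-1],None,fx=k,fy=k,interpolation=cv2.INTER_CUBIC))
E
python3 - <<'E'
from h import *
import pickle
F={n:manip.grab_frame(n) for n in("top","scene")}
pickle.dump(F,open("f0.pkl","wb"))
for n in F: save(f"pics/{n}0.png",F[n]["img"],1.4); print(n,F[n]["origin"],F[n]["fx"],F[n]["k1"],(F[n]["range_z"]>0).mean())
f=F["top"]; P=pts(f); hsv=cv2.cvtColor(f["img"],cv2.COLOR_RGB2HSV)
for nm,lo,hi in(("orange",(5,150,120),(18,255,255)),("yellow",(19,80,120),(35,255,255)),("blue",(100,120,50),(125,255,255)),("purple",(126,60,50),(165,255,255))):
    m=cv2.inRange(hsv,lo,hi); k,l,s,c=cv2.connectedComponentsWithStats(m)
    for i in range(1,k):
        if s[i,4]>60: print(nm,s[i],c[i].round(1),np.median(P[l==i],0).round(3))
print(manip.state())
E
```

```text
top [3.11799434e-01 1.02159446e-03 1.33399792e+00] 391.1021444107984 -0.0232780836044242 0.9960119047619047
scene [1.24522406 0.46748814 0.833783  ] 412.7461424421022 0.005187507747402615 0.9934906462585034Traceback (most recent call last):
  File "<stdin>", line 6, in <module>
  File "h.py", line 11, in pts
    return d@np.asarray(f["rotation"]).T+np.asarray(f["origin"])
           ~^~~~~~~~~~~~~~~~~~~~~~~~~~~~
ValueError: matmul: Input operand 1 has a mismatch in its core dimension 0, with gufunc signature (n?,k),(k,m?)->(n?,m?) (size 4 is different from 3)
```

```bash
ls pics
```

```text
scene0.png
top0.png
```

Rotation is a quaternion [w,x,y,z].

```bash
python3 - <<'E'
s=open("h.py").read()
s=s.replace('np.asarray(f["rotation"]).T','Rm(f["rotation"]).T').replace('def ray','from scipy.spatial.transform import Rotation\ndef Rm(q): return Rotation.from_quat(np.roll(q,-1)).as_matrix()\ndef ray',1)
open("h.py","w").write(s)
E
python3 - <<'E'
from h import *
import pickle
F=pickle.load(open("f0.pkl","rb"))
for n in F:
  f=F[n]; P=pts(f); hsv=cv2.cvtColor(f["img"],cv2.COLOR_RGB2HSV)
  for nm,lo,hi in(("orange",(5,150,120),(18,255,255)),("yellow",(19,80,120),(35,255,255)),("blue",(100,120,50),(125,255,255)),("purple",(126,60,50),(165,255,255))):
    m=cv2.inRange(hsv,lo,hi); k,l,s,c=cv2.connectedComponentsWithStats(m)
    for i in range(1,k):
        if s[i,4]>60: print(n,nm,s[i],c[i].round(1),np.median(P[l==i],0).round(3))
print(manip.state())
E
```

```text
top orange [283 210  17  16 164] [290.9 217.5] [ 0.51  -0.039  0.077]
top yellow [ 64 136  18  19 241] [ 73.1 144.9] [0.796 0.715 0.034]
top yellow [300 197  20  21 152] [309.2 208. ] [ 0.543 -0.103  0.059]
top blue [236 107  11  14 120] [240.9 113.8] [0.861 0.117 0.106]
top blue [403 183  36  35 484] [425.3 199.4] [ 0.569 -0.504  0.04 ]
top purple [311 159  20  21 279] [321.3 168.4] [ 0.69  -0.151  0.025]
top purple [338 254  22  22 298] [347.9 265.5] [ 0.352 -0.223  0.024]
scene orange [265 196  15  12 150] [271.5 201.4] [ 0.513 -0.036  0.077]
scene yellow [238 196  20  24 259] [246.9 209. ] [ 0.562 -0.089  0.054]
scene yellow [322 282  33  20  82] [340.8 292.1] [0.632 0.251 0.001]
scene yellow [517 379  43  26 124] [543.7 393.1] [0.633 0.712 0.001]
scene blue [293   2  42  25 797] [313.3  13.6] [-1.098 -0.824  0.059]
scene blue [133 153  39  32 913] [153.2 167.1] [ 0.548 -0.488  0.049]
scene blue [263 191  22  36 405] [274.7 214.5] [ 0.536 -0.012  0.051]
scene blue [222 302  28  25 518] [235.2 313.9] [0.879 0.12  0.103]
scene blue [178 314 114  68 747] [237.8 351.6] [0.925 0.168 0.031]
scene purple [244 159  18  20 231] [252.1 169. ] [ 0.361 -0.216  0.025]
scene purple [190 226  24  25 416] [202.8 238.3] [ 0.7   -0.142  0.023]
{'time': 0.1, 'joint_pos': array([ 9.97990318e-01,  5.33109738e-02,  1.61417170e+00, -1.58503790e-05,
        1.47600137e+00, -1.18998398e-01]), 'joint_vel': array([ 1.92711102e-03, -1.66034572e-03, -3.01665530e-03, -2.34510485e-03,
       -6.33895638e-05, -3.59231400e-04]), 'joint_efforts': array([ 2.44225760e-05, -3.94902277e+01, -3.71362638e+01, -1.41340347e-04,
        3.88339511e-03,  8.86862296e-06]), 'tool_pos': array([0.27366041, 0.56121623, 0.20546455]), 'tool_rot': array([ 0.68876027,  0.15844041,  0.68920322, -0.1597024 ]), 'contact_force': array([-0.48955834, -0.46088597, -0.43883505]), 'ft_torque': array([0.00501489, 0.03827196, 0.01462359]), 'gripper_width': 1.001124186951021}
```

View pics/top0.png

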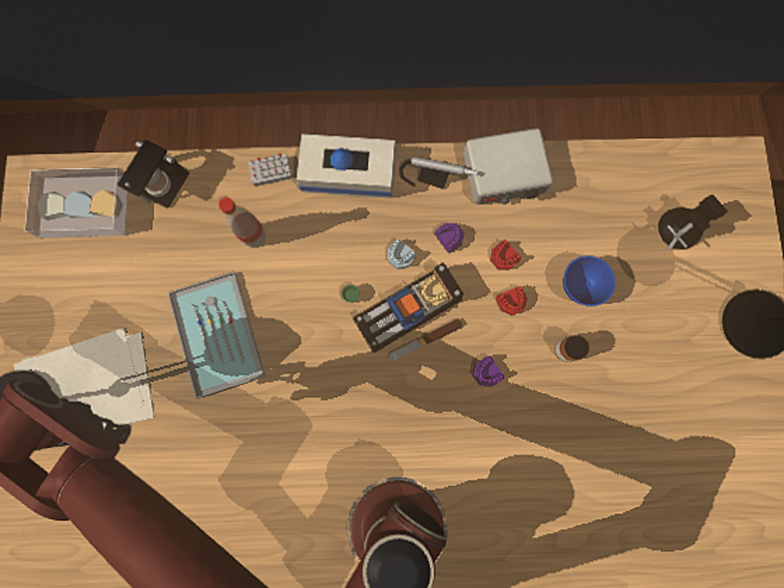

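View pics/scene0.png

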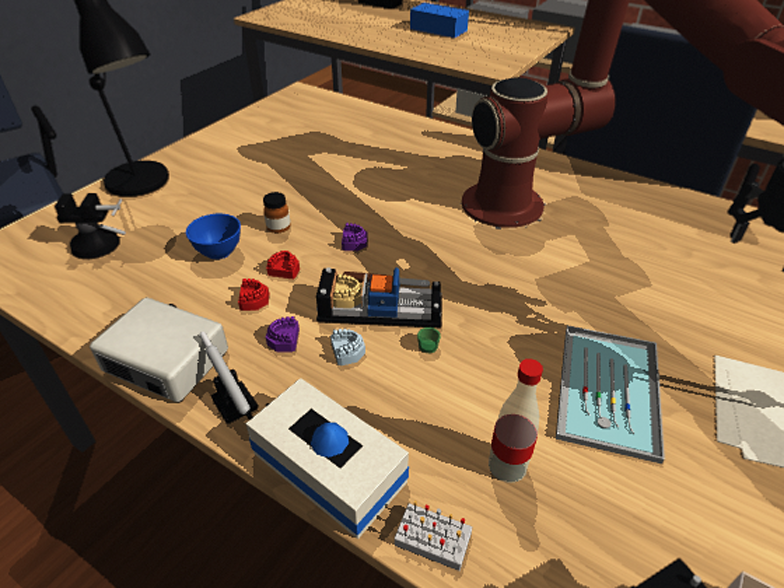

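The vise is at top-view pixel (409,305). Of the look-alikes, the purple casts at (450,237) and (488,372) and the red ones at (505,255) and (512,300) stand loose, so I leave them. The yellow one at (434,290) is clamped next to the orange key (409,303), which makes it the cast meant. Next I'll measure the bar axis.

Run:
```python
from h import *
import pickle
F=pickle.load(open("f0.pkl","rb"))
for n in F:
  f=F[n];P=pts(f).reshape(-1,3);hsv=cv2.cvtColor(f["img"],cv2.COLOR_RGB2HSV)
  m=(np.linalg.norm(P[:,:2]-[.51,-.045],axis=1)<.16)&(P[:,2]>.008)&(P[:,2]<.12)
  M=m.reshape(420,560).astype(np.uint8); k,l,s,c=cv2.connectedComponentsWithStats(M); i=1+np.argmax(s[1:,4]); m=(l==i).ravel()
  (c,sz,a)=cv2.minAreaRect((P[m][:,:2]*1000).astype(np.float32)); print(n,"rect",c,sz,a)
  o=cv2.inRange(hsv,(4,140,60),(18,255,255)).ravel()>0; o&=np.linalg.norm(P[:,:2]-[.51,-.04],axis=1)<.05
  v,u=np.divmod(np.where(o)[0],560); q=plane(f,u,v,.077); print("key",q.mean(0),cv2.minAreaRect((q[:,:2]*1000).astype(np.float32)),np.median(P[o],0))
x0,y0,w,h=235,165,120,100
save("pics/crop0.png",F["top"]["img"][y0:y0+h,x0:x0+w],6)
st=manip.state();R=Rm(st["tool_rot"]);print(R.round(3),st["tool_pos"])
```

```text
top rect (513.4015502929688, -39.54649353027344) (100.33412170410156, 254.43235778808594) 29.385406494140625
key [ 0.51053809 -0.03842116  0.077     ] ((510.47540283203125, -38.203651428222656), (43.694149017333984, 41.74239730834961), 31.487112045288086) [ 0.50999435 -0.03845056  0.07721262]
scene rect (490.133544921875, -51.242034912109375) (155.57632446289062, 256.87237548828125) 28.76651954650879
key [ 0.51739363 -0.03611267  0.077     ] ((525.9287719726562, -39.9456901550293), (67.10286712646484, 63.84748840332031), 28.46143341064453) [ 0.51637019 -0.03568996  0.07687158]
[[-0.001  0.438  0.899]
 [-0.002  0.899 -0.438]
 [-1.    -0.002 -0.   ]] [0.27366041 0.56121623 0.20546455]
```

View pics/crop0.png

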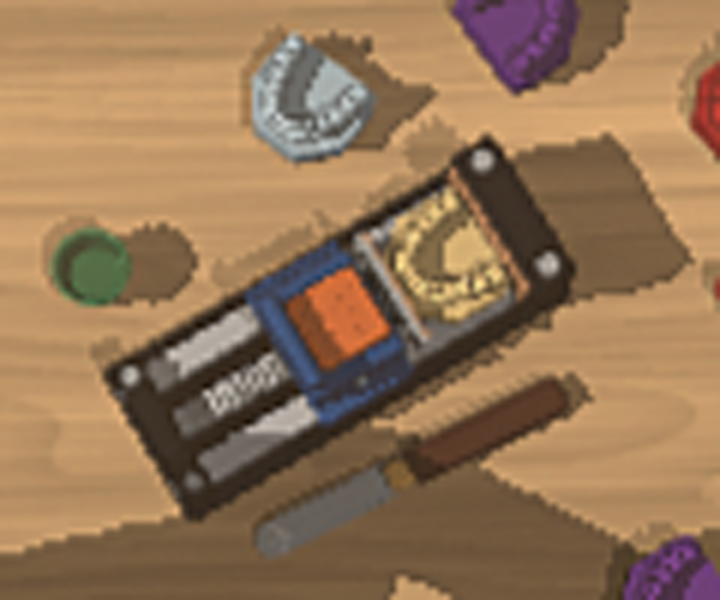

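The crop confirms it: the clamped yellow cast is at upper right, the orange key is in the blue jaw, and the open bar and end block are at lower left. The opening direction is about (-0.49, 0.87). I'll move toward a point above the key with the fingers shut and the tool's z axis turned along the bar.

{"fn": "play_rows", "kwargs": {
  "plan": [
    [0, -40, 43, 0.08, 1],
    [0, -80, 87, 0.16, 1],
    [0, -120, 130, 0.24, 1],
    [0, -160, 174, 0.32, 1],
    [0, -200, 217, 0.4, 1],
    [0, -240, 261, 0.48, 1],
    [0, -280, 304, 0.56, 1],
    [0, -320, 348, 0.604, 1]
  ]
}}

```text
time: 1.1
tool_pos: [0.4466, 0.1197, 0.2063]
tool_rot: [0.61, 0.357, 0.61, -0.357]
contact_force: [0.9, 0.0, 0.7]
gripper_width: 0.003
```

```bash
cat > go.py <<'E'
from h import *
K=np.array([.5105,-.0384]); a=np.radians(29.4); D=np.array([-np.sin(a),np.cos(a)])
def rep(off,z):
    st=manip.state();R=Rm(st["tool_rot"]);p=st["tool_pos"]
    g=np.r_[K+off*D,z]; e=p[:2]-K
    print("t",st["time"],"along",e@D,"across",e@[-D[1],D[0]],"z",p[2],"F",st["contact_force"].round(1),"w",st["gripper_width"])
    print("shift mm",((g-p)@R*1000).round(1),"turn(tool z to -D)",np.arctan2(-(np.r_[-D,0]@R)[1],(np.r_[-D,0]@R)[2]).round(3),"J",st["joint_pos"].round(2))
E
python3 -c "
from go import *; rep(.008,.16)"
```

```text
t 1.1 along 0.1691495149317851 across -0.021929549447457602 z 0.20631991284981221 F [0.9 0.  0.7] w 0.0033303315619089033
shift mm [ 46.3 -21.7 161.2] turn(tool z to -D) -0.002 J [ 0.1  -0.35  1.98  0.    1.52 -0.41]
```

{"fn": "play_rows", "kwargs": {
  "plan": [
    [10, -7, 50, 0, 1],
    [20, -14, 100, 0, 1],
    [30, -20, 140, 0, 1],
    [46, -22, 161, 0, 1],
    [46, -22, 161, 0, 1],
    [46, -22, 161, 0, 1]
  ]
}}

```text
time: 1.85
tool_pos: [0.506, -0.0285, 0.1603]
tool_rot: [0.61, 0.357, 0.611, -0.356]
contact_force: [0.2, -0.6, -0.7]
gripper_width: 0.001
```

Run:
```python
from go import *
import pickle
rep(.008,.09)
f=manip.grab_frame("wrist"); pickle.dump(f,open("w.pkl","wb")); save("pics/w1.png",f["img"],1.2)
P=pts(f);hsv=cv2.cvtColor(f["img"],cv2.COLOR_RGB2HSV)
m=cv2.inRange(hsv,(4,140,60),(18,255,255)); k,l,s,c=cv2.connectedComponentsWithStats(m); i=1+np.argmax(s[1:,4])
v,u=np.where(l==i); q=plane(f,u,v,.077); print(s[i],c[i],f["origin"])
print(cv2.minAreaRect((q[:,:2]*1000).astype(np.float32)),np.median(P[l==i],0))
```

```text
t 1.85 along 0.010833323188949985 across -0.0009479755864558767 z 0.16032758412327433 F [ 0.2 -0.6 -0.7] w 0.0007271701045733331
shift mm [70.3 -0.9  2.9] turn(tool z to -D) 0.001 J [-0.2  -0.2   1.93  0.    1.41 -0.72]
[ 254  191   54   48 2517] [280.70003973 214.219706  ] [0.47107159 0.03318159 0.3287838 ]
((510.6988220214844, -39.181941986083984), (43.01918411254883, 40.448211669921875), 29.47662353515625) [ 0.51013232 -0.03819426  0.07804186]
```

View pics/w1.png

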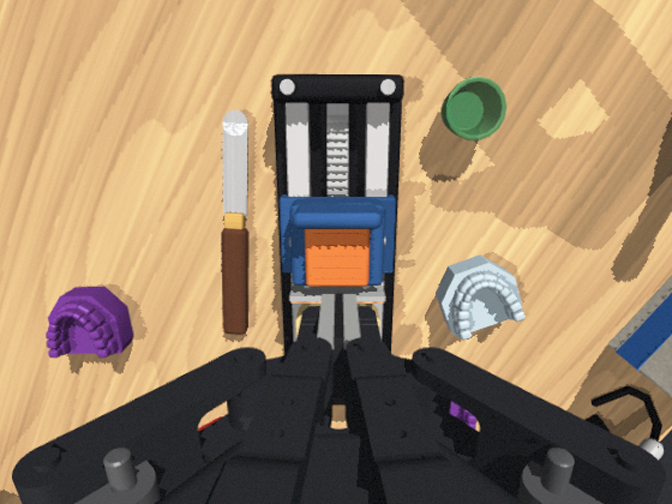

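The wrist view shows the key at (337,258), the blue heel just above it at (338,213), and the end block at (338,87). The bar is aligned with the tool and nothing is in the way. I'll descend to just above the key.

{"fn": "play_rows", "kwargs": {
  "plan": [
    [25, -1, 4, 0, 1],
    [50, -1, 4, 0, 1],
    [65, -1, 4, 0, 1],
    [74, -1, 4, 0, 1],
    [78, -1, 4, 0, 1],
    [82, -1, 4, 0, 1],
    [84, -1, 4, 0, 1],
    [84, -1, 4, 0, 1]
  ]
}}

```text
time: 2.9
tool_pos: [0.5076, -0.0336, 0.0768]
tool_rot: [0.611, 0.357, 0.61, -0.357]
contact_force: [1.2, 0.1, 0.0]
gripper_width: -0.0
```

```bash
python3 -c "
from go import *; rep(.0125,.068)"
```

```text
t 2.9 along 0.005656207185422173 across 0.00019877328881547386 z 0.07678325164302734 F [1.2 0.1 0. ] w -0.0002437812537007214
shift mm [ 8.8  0.2 -6.8] turn(tool z to -D) -0.0 J [-0.21 -0.11  2.   -0.    1.25 -0.73]
```

Just at the key top, with no contact yet. I'll press in small steps.

{"fn": "play_rows", "kwargs": {
  "plan": [
    [2, 0, 0, 0, 1],
    [4, 0, 0, 0, 1],
    [5, 0, 0, 0, 1],
    [5, 0, 0, 0, 1],
    [5, 0, 0, 0, 1]
  ]
}}

```text
time: 3.52
tool_pos: [0.5075, -0.0335, 0.0717]
tool_rot: [0.611, 0.357, 0.61, -0.357]
contact_force: [-0.3, -0.2, 0.8]
gripper_width: 0.003
```

```bash
python3 -c "
from go import *; rep(.0125,.068)"
```

```text
t 3.525 along 0.005770080705759802 across 0.00023191804780091095 z 0.07166231439114537 F [-0.3 -0.2  0.8] w 0.003096616041519318
shift mm [ 3.7  0.2 -6.7] turn(tool z to -D) -0.0 J [-0.21 -0.1   2.    0.    1.24 -0.73]
```

Still no force 5 mm below the nominal key top, so there is a height bias. I'll keep going in 1 mm steps.

{"fn": "play_rows", "kwargs": {
  "plan": [
    [1, 0, 0, 0, 1],
    [2, 0, 0, 0, 1],
    [3, 0, 0, 0, 1],
    [3, 0, 0, 0, 1]
  ]
}}

```text
time: 4.03
tool_pos: [0.5073, -0.0335, 0.0685]
tool_rot: [0.61, 0.357, 0.611, -0.357]
contact_force: [-0.1, -0.8, -0.3]
gripper_width: -0.002
```

Run:
```python
from go import *
rep(.0125,.068)
f=manip.grab_frame("wrist"); save("pics/w2.png",f["img"][140:320,160:400],3)
```

```text
t 4.025 along 0.005853612763951618 across 0.0003471273343984591 z 0.0684841498316757 F [-0.1 -0.8 -0.3] w -0.0018258170337238288
shift mm [ 0.5  0.3 -6.6] turn(tool z to -D) -0.0 J [-0.21 -0.1   2.   -0.    1.24 -0.73]
```

View pics/w2.png

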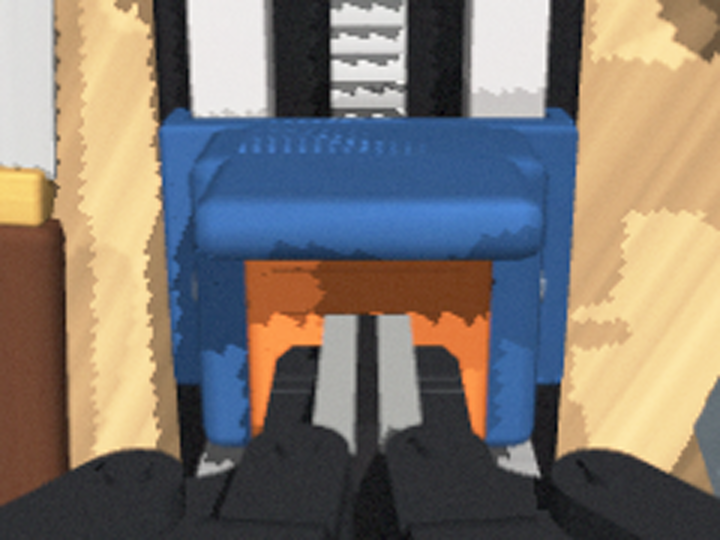

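Run:
```python
from go import *
f=manip.grab_frame("wrist"); P=pts(f)
for u in(245,274,276,290,292,310):
    print(u,[(v,round(float((P[v,u,:2]-K)@D*1000),1),round(float(P[v,u,2]*1000),1)) for v in range(222,276,4)])
```

```text
245 [(222, 26.4, 94.0), (226, 24.2, 93.4), (230, 16.8, 79.1), (234, 14.0, 77.7), (238, 11.5, 77.1), (242, 9.4, 77.5), (246, 6.9, 77.1), (250, 4.9, 77.8), (254, 2.2, 77.1), (258, -0.2, 77.2), (262, -2.7, 76.9), (266, -4.5, 78.0), (270, -7.3, 77.3), (274, -9.9, 77.0)]
274 [(222, 26.6, 94.5), (226, 24.2, 93.2), (230, 16.5, 78.3), (234, 14.1, 78.0), (238, 11.5, 77.1), (242, 10.0, 78.8), (246, 16.8, 99.8), (250, 17.1, 104.9), (254, 17.1, 108.9), (258, 17.1, 112.8), (262, 16.8, 116.0), (266, 16.8, 119.5), (270, 16.3, 122.1), (274, 16.7, 126.0)]
276 [(222, 26.8, 94.9), (226, 23.8, 92.2), (230, 16.7, 78.7), (234, 14.4, 78.6), (238, 11.9, 78.1), (242, 9.4, 77.5), (246, 17.0, 100.1), (250, 17.2, 105.1), (254, 17.0, 108.8), (258, 16.9, 112.5), (262, 16.9, 116.1), (266, 17.3, 120.5), (270, 17.2, 123.8), (274, 16.8, 126.2)]
290 [(222, 26.8, 95.0), (226, 23.7, 91.9), (230, 16.2, 77.6), (234, 14.2, 78.1), (238, 11.8, 77.8), (242, 9.9, 78.7), (246, 16.9, 99.9), (250, 17.1, 104.8), (254, 16.7, 108.0), (258, 17.8, 114.4), (262, 17.2, 116.9), (266, 17.0, 120.0), (270, 17.5, 124.3), (274, 16.9, 126.4)]
292 [(222, 26.7, 94.6), (226, 24.0, 92.7), (230, 16.6, 78.6), (234, 14.5, 78.9), (238, 11.5, 77.0), (242, 10.5, 80.0), (246, 17.1, 100.5), (250, 16.9, 104.4), (254, 16.9, 108.5), (258, 16.8, 112.3), (262, 16.0, 114.5), (266, 16.9, 119.8), (270, 17.1, 123.5), (274, 16.7, 126.0)]
310 [(222, 26.6, 94.3), (226, 23.7, 91.9), (230, 16.7, 78.8), (234, 14.2, 78.1), (238, 12.1, 78.5), (242, 9.5, 77.7), (246, 7.5, 78.4), (250, 4.9, 78.0), (254, 2.3, 77.4), (258, 12.7, 103.7), (262, 12.4, 107.1), (266, 12.9, 112.0), (270, 13.2, 116.2), (274, 12.4, 118.1)]
```

Run:
```python
from go import *
f=manip.grab_frame("scene"); P=pts(f)
save("pics/s2.png",f["img"][140:240,220:340],6)
A=(P[...,:2]-K)@D; C=(P[...,:2]-K)@np.array([-D[1],D[0]])
m=(abs(A-6)<1)|((abs(A-.006)<.02)&(abs(C)<.022)&(P[...,2]>.079)&(P[...,2]<.14))
print(m.sum(), np.percentile(P[m][:,2],[0,5,20,50]) if m.any() else "")
```

```text
84 [0.0790454  0.07924845 0.08059679 0.10825548]
```

View pics/s2.png

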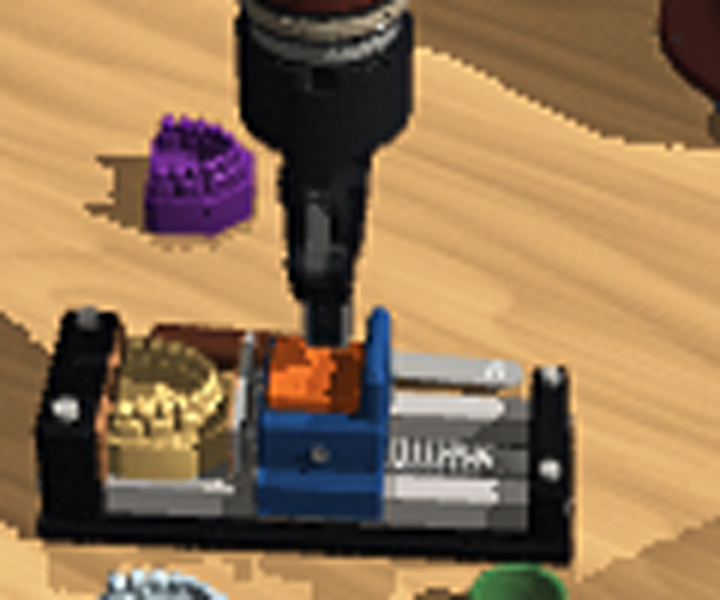

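Both views show the fingertips still hovering: the depth image puts them at z≈98 mm against a reported 68. So the reported TCP is about 30 mm beyond the real fingertips. I'll go on down, guided by force and depth.

{"fn": "play_rows", "kwargs": {
  "plan": [
    [3, 0, 0, 0, 1],
    [6, 0, 0, 0, 1],
    [9, 0, 0, 0, 1],
    [12, 0, 0, 0, 1],
    [14, 0, 0, 0, 1],
    [14, 0, 0, 0, 1],
    [14, 0, 0, 0, 1]
  ]
}}

```text
time: 5.05
tool_pos: [0.5075, -0.0335, 0.0547]
tool_rot: [0.611, 0.357, 0.61, -0.357]
contact_force: [0.3, 0.6, 0.5]
gripper_width: 0.003
```

```bash
cat > tip.py <<'E'
from go import *
rep(.0125,.06)
f=manip.grab_frame("wrist"); P=pts(f); A=(P[...,:2]-K)@D*1000
for u in(275,290): print(u,[(v,round(float(A[v,u]),1),round(float(P[v,u,2]*1000),1)) for v in range(222,262,3)])
E
python3 tip.py
```

```text
t 5.05 along 0.005729963705201112 across 0.00021895368405596674 z 0.05469298443195736 F [0.3 0.6 0.5] w 0.003138035163931388
shift mm [-5.3  0.2 -6.8] turn(tool z to -D) -0.0 J [-0.21 -0.08  2.01 -0.    1.21 -0.73]
275 [(222, 31.4, 94.6), (225, 29.9, 93.9), (228, 28.8, 94.7), (231, 27.5, 94.7), (234, 26.2, 95.0), (237, 17.7, 77.3), (240, 16.7, 78.7), (243, 15.4, 79.3), (246, 16.9, 86.3), (249, 17.0, 89.9), (252, 17.1, 93.2), (255, 16.9, 95.9), (258, 16.9, 98.9), (261, 16.8, 101.5)]
290 [(222, 31.7, 95.4), (225, 30.5, 95.7), (228, 28.9, 94.9), (231, 27.7, 95.5), (234, 26.4, 95.3), (237, 17.7, 77.3), (240, 16.4, 78.1), (243, 15.1, 78.6), (246, 16.6, 85.7), (249, 16.8, 89.5), (252, 16.7, 92.3), (255, 16.5, 95.1), (258, 16.4, 97.7), (261, 16.8, 101.4)]
```

{"fn": "play_rows", "kwargs": {
  "plan": [
    [2, 0, 0, 0, 1],
    [4, 0, 0, 0, 1],
    [6, 0, 0, 0, 1],
    [7, 0, 0, 0, 1],
    [8, 0, 0, 0, 1],
    [9, 0, 0, 0, 1],
    [9, 0, 0, 0, 1],
    [9, 0, 0, 0, 1]
  ]
}}

```text
time: 6.1
tool_pos: [0.5077, -0.0335, 0.0467]
tool_rot: [0.611, 0.357, 0.61, -0.357]
contact_force: [-3.0, 0.2, 6.5]
gripper_width: -0.001
```

```bash
python3 tip.py
```

```text
t 6.1 along 0.00562711392518857 across 5.438245091598316e-05 z 0.046745349000033944 F [-3.   0.2  6.5] w -0.0005510860720406589
shift mm [-13.3   0.1  -6.9] turn(tool z to -D) -0.0 J [-0.21 -0.07  2.01 -0.    1.2  -0.73]
275 [(222, 33.5, 92.6), (225, 32.7, 93.9), (228, 31.9, 95.3), (231, 30.7, 95.5), (234, 29.3, 95.2), (237, 28.2, 95.7), (240, 27.2, 96.1), (243, 25.1, 94.2), (246, 16.6, 78.0), (249, 16.6, 81.2), (252, 16.9, 85.0), (255, 16.6, 87.5), (258, 16.5, 90.3), (261, 16.5, 93.1)]
290 [(222, 33.7, 93.2), (225, 32.3, 92.8), (228, 31.9, 95.2), (231, 30.5, 95.0), (234, 29.5, 95.6), (237, 28.3, 95.8), (240, 26.3, 94.0), (243, 25.5, 95.3), (246, 16.5, 77.6), (249, 16.7, 81.4), (252, 17.3, 86.0), (255, 16.3, 86.9), (258, 16.2, 89.6), (261, 17.4, 94.9)]
```

Contact: 6.5 N. Pressing further.

{"fn": "play_rows", "kwargs": {
  "plan": [
    [1, 0, 0, 0, 1],
    [2, 0, 0, 0, 1],
    [3, 0, 0, 0, 1],
    [4, 0, 0, 0, 1],
    [4, 0, 0, 0, 1]
  ]
}}

```text
time: 6.78
tool_pos: [0.5078, -0.0336, 0.0451]
tool_rot: [0.61, 0.356, 0.611, -0.357]
contact_force: [-11.3, 2.5, 21.6]
gripper_width: -0.004
```

```bash
python3 tip.py
```

```text
t 6.775 along 0.005514132596950562 across -5.2195464665006204e-05 z 0.04512647051506063 F [-11.3   2.5  21.6] w -0.004382342052226108
shift mm [-14.9  -0.1  -7. ] turn(tool z to -D) 0.0 J [-0.21 -0.06  2.01 -0.    1.19 -0.73]
275 [(222, 33.8, 92.5), (225, 33.5, 94.9), (228, 31.9, 94.0), (231, 30.6, 94.0), (234, 29.9, 95.4), (237, 27.9, 93.6), (240, 27.5, 95.7), (243, 26.0, 95.2), (246, 16.6, 76.7), (249, 16.4, 79.6), (252, 16.4, 82.8), (255, 16.3, 85.6), (258, 16.6, 89.2), (261, 16.3, 91.3)]
290 [(222, 33.5, 91.4), (225, 33.0, 93.5), (228, 31.7, 93.4), (231, 30.8, 94.4), (234, 29.5, 94.3), (237, 28.1, 94.1), (240, 27.7, 96.0), (243, 25.6, 94.3), (246, 16.9, 77.4), (249, 16.7, 80.1), (252, 16.4, 82.8), (255, 16.5, 85.9), (258, 16.9, 89.8), (261, 16.2, 91.1)]
```

Run:
```python
from h import *
a=manip.grab_frame("wrist")["img"][160:290,190:370]; b=manip.grab_frame("scene")["img"][130:240,220:340]
a=cv2.resize(a,None,fx=4,fy=4,interpolation=2)[:480,120:600]; b=cv2.resize(b,(300,275),interpolation=2)
c=np.zeros((520,790,3),np.uint8); c[:a.shape[0],:480]=a[:,:480]; c[:275,485:785]=b
save("pics/c7.png",c)
```

```text
(no output)
```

View pics/c7.png

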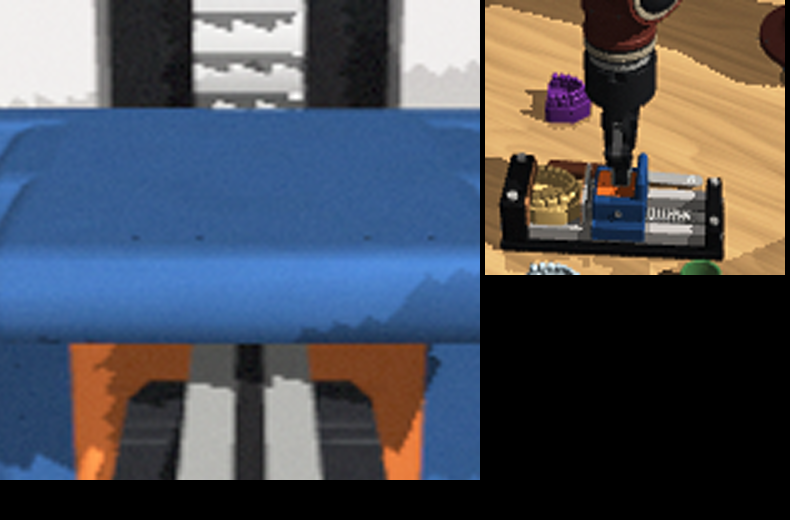

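The fingertips stand on the key between the blue cheeks. I'll check how far the key has gone down.

Run:
```python
from go import *
f=manip.grab_frame("wrist");P=pts(f);hsv=cv2.cvtColor(f["img"],cv2.COLOR_RGB2HSV)
def st(m,n):
    A=(P[...,:2]-K)@D*1000; print(n,m.sum(),(np.median(P[m],0)*1000).round(1),A[m].min().round(1),A[m].max().round(1))
near=np.linalg.norm(P[...,:2]-K,axis=-1)<.06
st((cv2.inRange(hsv,(4,140,60),(18,255,255))>0)&near,"orange")
b=(cv2.inRange(hsv,(100,100,40),(125,255,255))>0)&near; A=(P[...,:2]-K)@D*1000
st(b&(A<18),"blue cheek"); st(b&(A>24)&(A<34)&(P[...,2]>.088),"heel top")
print(manip.state()["contact_force"],manip.state()["tool_pos"])
```

```text
orange 1212 [497.8 -33.   70.8] -11.9 18.2
blue cheek 3214 [519.5 -38.4  68.3] -25.0 18.0
heel top 3330 [495.6 -12.6  94.4] 24.1 34.0
[-11.11204256   2.41057296  21.56402879] [ 0.50783682 -0.03357878  0.04511644]
```

The key is at 70.8 mm (6–7 mm down) and the force is 21 N, so the ratchet is released. Now I'll push along the bar (tool −z).

{"fn": "play_rows", "kwargs": {
  "plan": [
    [0, 0, -3, 0, 1],
    [0, 0, -6, 0, 1],
    [0, 0, -9, 0, 1],
    [0, 0, -12, 0, 1],
    [0, 0, -16, 0, 1],
    [0, 0, -20, 0, 1],
    [0, 0, -20, 0, 1]
  ]
}}

```text
time: 7.85
tool_pos: [0.4992, -0.0182, 0.0452]
tool_rot: [0.612, 0.356, 0.609, -0.358]
contact_force: [-5.9, -5.1, 16.5]
gripper_width: -0.002
```

```bash
cat > chk.py <<'E'
from go import *
import pickle
rep(.08,.045)
f=manip.grab_frame("wrist");P=pts(f);hsv=cv2.cvtColor(f["img"],cv2.COLOR_RGB2HSV)
A=(P[...,:2]-K)@D*1000; C=(P[...,:2]-K)@np.array([-D[1],D[0]])*1000; Z=P[...,2]*1000
b=(cv2.inRange(hsv,(100,100,40),(125,255,255))>0)&(abs(C)<26)
h=b&(Z>90); print("heel top along",np.percentile(A[h],[1,99]).round(1)); print("blue along max (z<80)",np.percentile(A[b&(Z<80)&(A>0)],99) if (b&(Z<80)&(A>0)).any() else None)
o=(cv2.inRange(hsv,(4,140,60),(18,255,255))>0)&(abs(C)<26); print("orange z",np.median(Z[o]))
e=(hsv[...,2]<70)&(abs(C)<48)&(abs(Z-46)<4)&(A>45); print("end block along",np.percentile(A[e],[1,5,99]).round(1) if e.any() else None)
E
python3 chk.py
```

```text
t 7.85 along 0.02312620414725493 across -0.00010139340881719708 z 0.045189935364899056 F [-5.9 -5.1 16.5] w -0.002080735095630461
shift mm [ -0.1  -0.1 -56.9] turn(tool z to -D) 0.001 J [-0.18 -0.09  2.04 -0.    1.19 -0.69]
heel top along [35.  95.1]
blue along max (z<80) 52.2688182631616
orange z 70.79463491632379
end block along [103.1 103.7 120.4]
```

The jaw is moving (heel +11 mm) and the key stays down. There's about 50 mm to go.

{"fn": "play_rows", "kwargs": {
  "plan": [
    [0, 0, -4, 0, 1],
    [0, 0, -8, 0, 1],
    [0, 0, -12, 0, 1],
    [0, 0, -16, 0, 1],
    [0, 0, -20, 0, 1],
    [0, 0, -24, 0, 1],
    [0, 0, -28, 0, 1],
    [0, 0, -32, 0, 1]
  ]
}}

```text
time: 8.9
tool_pos: [0.4837, 0.0094, 0.0452]
tool_rot: [0.612, 0.355, 0.609, -0.358]
contact_force: [-6.4, -7.3, 16.8]
gripper_width: -0.0
```

```bash
python3 chk.py
```

```text
t 8.9 along 0.05476905276083578 across -0.0001098310404769949 z 0.04517900566528344 F [-6.4 -7.3 16.8] w -0.00016778036778506962
shift mm [  0.   -0.1 -25.2] turn(tool z to -D) 0.0 J [-0.13 -0.13  2.08 -0.01  1.19 -0.64]
heel top along [ 66.9 126.9]
blue along max (z<80) 83.859580025228
orange z 70.78851159271753
end block along [103.7 104.5 121. ]
```

{"fn": "play_rows", "kwargs": {
  "plan": [
    [0, 0, -4, 0, 1],
    [0, 0, -8, 0, 1],
    [0, 0, -12, 0, 1],
    [0, 0, -15, 0, 1],
    [0, 0, -18, 0, 1],
    [0, 0, -21, 0, 1],
    [0, 0, -21, 0, 1]
  ]
}}

```text
time: 9.82
tool_pos: [0.4753, 0.0279, 0.0452]
tool_rot: [0.614, 0.356, 0.607, -0.357]
contact_force: [-0.1, -6.9, 11.5]
gripper_width: -0.003
```

```bash
python3 chk.py
```

```text
t 9.825 along 0.07508895872966175 across -0.001857582985100185 z 0.045222581840872925 F [-0.1 -6.9 11.5] w -0.0034106350275396454
shift mm [ 0.2 -1.9 -4.9] turn(tool z to -D) 0.0 J [-0.1  -0.16  2.1  -0.    1.19 -0.61]
heel top along [ 87.8 147.5]
blue along max (z<80) 100.46975871444843
orange z 70.74729330219803
end block along [103.4 104.6 121.2]
```

{"fn": "play_rows", "kwargs": {
  "plan": [
    [1, 0, -2, 0, 1],
    [1, 0, -4, 0, 1],
    [1, 0, -6, 0, 1],
    [1, 0, -6, 0, 1]
  ]
}}

```text
time: 10.38
tool_pos: [0.4748, 0.0304, 0.0452]
tool_rot: [0.617, 0.356, 0.604, -0.357]
contact_force: [6.3, -16.4, 8.2]
gripper_width: 0.0
```

```bash
python3 chk.py
```

```text
t 10.375 along 0.0774176390007836 across -0.0026652090535510308 z 0.045229459727088195 F [  6.3 -16.4   8.2] w 0.00025094570850995126
shift mm [ 0.2 -2.7 -2.6] turn(tool z to -D) 0.001 J [-0.09 -0.16  2.1  -0.01  1.19 -0.6 ]
heel top along [ 89.9 151.2]
blue along max (z<80) 100.49476886749216
orange z 70.74682467584664
end block along [103.7 104.7 121.1]
```

The resistance along the bar has risen to about 17 N with the key still down, so this is the stop. One more firm nudge to confirm.

{"fn": "play_rows", "kwargs": {
  "plan": [
    [1, 0, -2, 0, 1],
    [1, 0, -4, 0, 1],
    [1, 0, -4, 0, 1],
    [1, 0, -4, 0, 1]
  ]
}}

```text
time: 10.92
tool_pos: [0.475, 0.0302, 0.0454]
tool_rot: [0.62, 0.354, 0.602, -0.359]
contact_force: [9.2, -29.2, 7.2]
gripper_width: 0.0
```

```bash
python3 chk.py
```

```text
t 10.925 along 0.07721245045689269 across -0.0027614896297502452 z 0.045357430922336316 F [  9.2 -29.2   7.2] w 0.00031917936780054
shift mm [ 0.3 -2.8 -2.8] turn(tool z to -D) 0.001 J [-0.08 -0.16  2.1  -0.02  1.18 -0.59]
heel top along [ 90.3 152.5]
blue along max (z<80) 100.53632699241614
orange z 70.82774385605227
end block along [103.2 104.6 121.2]
```

No further movement at about 30 N, so it is at the hard stop. To release: ease the push slightly, lift straight up off the key, step away from the heel, then go up.

{"fn": "play_rows", "kwargs": {
  "plan": [
    [0, 0, 3, 0, 1],
    [-4, 0, 4, 0, 1],
    [-9, 0, 5, 0, 1],
    [-14, 0, 6, 0, 1],
    [-16, 0, 8, 0, 1],
    [-17, 0, 12, 0, 1],
    [-17, 0, 15, 0, 1],
    [-17, 0, 15, 0, 1]
  ]
}}

```text
time: 11.98
tool_pos: [0.474, 0.0258, 0.0566]
tool_rot: [0.61, 0.357, 0.611, -0.357]
contact_force: [-0.4, -0.7, -0.5]
gripper_width: 0.002
```

```bash
python3 chk.py
```

```text
t 11.975 along 0.07385652945675879 across 0.00025835456568433865 z 0.05655640146500343 F [-0.4 -0.7 -0.5] w 0.0017476449091534077
shift mm [11.6  0.3 -6.1] turn(tool z to -D) -0.0 J [-0.1  -0.17  2.09  0.    1.22 -0.62]
heel top along [ 86.3 144.8]
blue along max (z<80) 100.45136850109408
orange z 77.94428689122415
end block along [103.4 104.5 121.2]
```

Clear, and the key is up. Raising and checking.

{"fn": "play_rows", "kwargs": {
  "plan": [
    [-20, 0, 0, 0, 1],
    [-50, 0, 0, 0, 1],
    [-90, 0, 0, 0, 1],
    [-120, 0, 0, 0, 1],
    [-120, 0, 0, 0, 1],
    [-120, 0, 0, 0, 1]
  ]
}}

```text
time: 12.78
tool_pos: [0.4733, 0.026, 0.1753]
tool_rot: [0.61, 0.356, 0.611, -0.357]
contact_force: [-0.1, -1.0, -0.6]
gripper_width: 0.0
```

Run:
```python
from go import *
import pickle
f=manip.grab_frame("wrist");g=manip.grab_frame("scene");F0=pickle.load(open("f0.pkl","rb"));w0=pickle.load(open("w.pkl","rb"))
def m(f,n):
    P=pts(f);hsv=cv2.cvtColor(f["img"],cv2.COLOR_RGB2HSV);A=(P[...,:2]-K)@D*1000; C=(P[...,:2]-K)@np.array([-D[1],D[0]])*1000; Z=P[...,2]*1000
    ok=(abs(C)<30)&(A>-120)&(A<130)
    h=(cv2.inRange(hsv,(100,100,40),(125,255,255))>0)&ok&(Z>92); o=(cv2.inRange(hsv,(4,140,60),(18,255,255))>0)&ok&(abs(Z-75)<6)
    y=(cv2.inRange(hsv,(19,80,100),(35,255,255))>0)&(abs(C)<40)&(A>-110)&(A<-25)&(Z>35)
    for nm,q in(("heel",h),("key",o),("cast",y)):
        if q.sum()>5: print(n,nm,q.sum(),"A",np.percentile(A[q],[2,50,98]).round(1),"C",np.median(C[q]).round(1),"Z",np.median(Z[q]).round(1))
m(w0,"w before");m(f,"w now");m(F0["scene"],"s before");m(g,"s now")
c=np.vstack([np.hstack([cv2.resize(f["img"],(400,300))]*1),cv2.resize(g["img"][130:250,200:360],(400,300))]); save("pics/c8.png",c)
print(manip.state()["time"],manip.state()["tool_pos"])
```

```text
w before heel 945 A [25.  30.  81.7] C -0.1 Z 94.5
w before key 2501 A [-20.2   0.5  19.3] C -0.0 Z 78.0
w before cast 148 A [-69.9 -57.2 -45.6] C 25.0 Z 52.0
w now heel 842 A [ 90.7  95.6 100. ] C 0.2 Z 94.4
w now key 2295 A [45.6 66.3 85.2] C 0.2 Z 78.0
w now cast 98 A [-95.2 -88.8 -81.4] C 1.0 Z 52.4
s before heel 42 A [26.3 31.  35.7] C -0.9 Z 93.6
s before key 178 A [-96.2   0.6  22.3] C -5.6 Z 77.0
s before cast 274 A [-93.1 -70.2 -44.5] C -20.6 Z 56.1
s now heel 39 A [91.3 96.5 99.8] C -6.4 Z 94.0
s now key 178 A [34.3 66.3 86.8] C -6.9 Z 76.8
s now cast 336 A [-92.6 -66.8 -37.7] C -18.0 Z 54.1
12.875 [0.4728801 0.0259315 0.1745261]
```

View pics/c8.png

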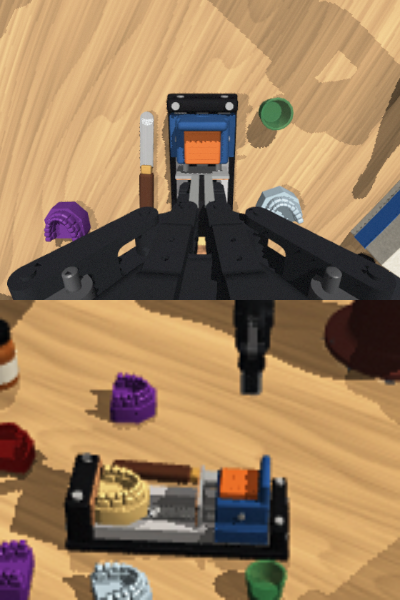

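The jaw stands against the end block, the key is up, the cast is in place against the cork face, and the neighbours haven't moved. Handing in.

```bash
python3 -c "
from plant import manip
print(manip.job_done(), manip.state()['time'])"
```

```text
the job is handed in; nothing more can be done
the job is handed in; nothing more can be done
```

I pressed the orange key with the shut fingertips until it was 6–7 mm down and pushed the jaw back to the end block. I then lifted straight off the key and handed in at about 12.9 s.

**Last checks**
- **Jaw:** it moved about 66 mm. It stopped hard: no further movement at about 30 N with the key still down. It has stayed there since I let go. Its absolute position was not measured directly; I take it as fully open from the hard stop and from the picture, where it stands against the end block.
- **Key:** its top is back at about 77–78 mm, so it has sprung up.
- **Cast:** it stands upright in place. Its far edge is within about 1 mm of where it started in the scene view; the near edge could not be compared, because the sprung plate hid it before.
- **Surroundings:** the neighbours visible in the last picture (pale blue cast, spatula, dish) look unmoved. I did not measure them.
- **Robot:** the hand is clear, with no contact force.

**Disagreement:** the reported TCP height was about 30 mm lower than the real fingertips. The wrist depth image showed this and the contact force confirmed it, so I set the press by force and depth instead.

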